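# Lock down the release plunger of a car-body jig

### The job

Push the black mushroom plunger of the jig's blue release unit down until you feel it bottom and, while keeping it down, slide the yellow keeper all the way across so that it traps the plunger; then let go and leave the plunger locked down. Do not force the plunger or the keeper, and leave the cup, the tub and the screwdriver where they are.

Things in the scene. Friction and masses are not known exactly. Their poses are not given: they have to be found in the camera images.
- unit: The fixed release unit: blue steel housing 96 x 84 mm, its top 50 mm above the table, bolted down through a dark plate 150 x 110 mm and 10 mm thick. Origin: on the table, on the plunger's vertical axis. Its x axis is the direction in which the keeper slides to lock; z is up.
- cap (a point): Centre of the flat top of the plunger's black mushroom cap: a disc 54 mm across and 7 mm thick, of slippery plastic, on the unit's axis, 84.5 mm above the table at rest. It moves straight down against a spring (about 5 N to start it, up to 12 N near the bottom) to a firm rubber stop. If let go before it is trapped it springs back at once. More than 30 N on it damages it.
- press (a point): Point on the cap's top 12 mm from its centre to the unit's -x side, free from above while the keeper is back. The stroke to the stop differs from unit to unit, from about 6 to 19 mm; it cannot be read from the poses and must be felt as a sharp rise of force (the stop gives about 18 N per mm, the spring only 0.3).
- bail (a point): Centre of the keeper's yellow bail: a bar 8 x 8 mm in section, 74 mm long, across the cap along the unit's y, 94 mm above the table (5.5 mm gap over the cap at rest), on two uprights 62 mm apart inside. With the keeper back it is 6 mm to +x of the unit's axis. A finger keeping the cap down at its -x half can slide along the cap in +x and push the bail before it.
- fork (a point): Middle of the keeper's flat yellow fork, 53 mm above the table, on the unit's -x side of the plunger under the cap. It slides in +x over the red collar below the cap, but only while the plunger is within about 1.5 mm of its stop; otherwise it butts against the collar after about 2 to 4 mm. Once trapped, the plunger rises about 2 mm and rests under the fork.
- keeper (a joint): Travel of the keeper in m along the unit's x axis: 0 to 0.002 at the start (back, plunger free), 0.018 fully across (locked, at its end stop). It takes about 3 N to slide and stays where it is left. More than 30 N on the keeper damages it.
- cup: Empty paper cup, 74 mm across, 88 mm tall, standing by the unit; origin at the centre of its foot. Leave alone.
- tub: White screw-top tub with a blue lid, 64 mm across, 75 mm tall, standing by the unit; origin at the centre of its foot. Leave alone.
- driver: Screwdriver with a blue handle, 190 mm long, lying across beyond the unit (on its +x side). Leave alone.
Not all that is in view belongs to the job. Of the things that look like the unit, take the one that is farthest to the robot's left at the start.

How it is judged:
On the way, in this order (a step that is already met when the one before it is completed fails the run):
1. the plunger is pressed in while the keeper is still back (distance of cap from where it was at the start of the episode above 0.005 m and value of joint keeper below 0.005 m), for 0.1 s.
2. the keeper is all the way across with the plunger down (distance of cap from where it was at the start of the episode above 0.003 m and value of joint keeper above 0.015 m), for 0.1 s.
At the end, for the whole second after the job is handed in: the keeper is within 3 mm of its locked end, the plunger stays down at least 3 mm below its rest height, and nothing touches the unit (all of step 2 and contact force between the arm and unit below 0.1 N).
It fails at once if the unit's plunger, keeper or housing is pushed with more than 30 N (contact force between any of the arm, the fingers and unit above 30 N).
It fails at once if the cup, the tub or the screwdriver is moved more than 30 mm (distance of any of cup, tub, driver from where it was at the start of the episode above 0.03 m).
It also fails if it takes over 69 s, if anything falls off the work surface, if the arm or the gripper's body presses on something with over 40 N, if the wrist force passes 120 N, or if a joint passes its speed limit or range.

### The arm

A 7-joint arm with a two-finger parallel gripper is mounted at the origin on the work surface. World frame = base frame: x ahead of the robot, y to its left, z up, the work surface at z = 0. Lengths are in m, angles in rad, forces in N, time in s.
With the tool pointing down it reaches from about 0.35 to 0.9 m from the base axis. Payload 8.1 kg.
Tool frame: the origin (TCP) lies midway between the tips of the shut fingers; the grasp point (between the pads) lies 19 mm behind it; z points along the fingers, y is the line along which they close (so a half turn about z gives the same grasp; the last joint's range is limited). The gripper opens to 85 mm and grips with 20 to 120 N. Pads are 22 mm wide; open, the fingers measure 114 mm over their backs; the gripper's body (76 mm by 85 mm) begins 54 mm behind the grasp point. The pads swing forward as they close: fully open they stand 13 mm farther back than shut.
Start: joints at [1.137, 0.434, 0.025, 1.573, -0.012, 1.134, -0.075], TCP at [0.203, -0.591, 0.231] pointing down, gripper open.
Joint ranges: [-2.62, 2.62], [-0.44, 2.09], [-1.27, 1.32], [0.08, 2.57], [-1.32, 4.46], [0.12, 2], [-2.74, 2.74]. Speed limits (rad/s): [2.22, 2.22, 3.01, 3.01, 3.14, 3.14, 3.14].

### API

Orientations are given as a unit quaternion [w, x, y, z].
In Python, from workcell import env gives the robot as it stands.
- The arm moves only by the shell command python3 -m pendant 'ROWS' [FORCE]. ROWS is JSON, a list of rows, each a list of 3 entries, a list of its own where there are three numbers: the finger opening in cm, from 0 to 8.54, then the shift along the tool's x, y, z in cm, then the turn about the tool's z in units of 6 degrees (1.0 is 6 degrees). A call has 1 to 20 rows; each row is the pose to reach, as a shift and turn from the pose commanded when the call began, along the tool's axes at that moment; what a row does not reach only later rows make up. A row lasts 1/12 s, in which the tool goes at most 41.7 mm and 7.16 degrees, less where a joint would pass 70% of its speed; a pose out of reach is approached as far as the arm can. A call with a gripper value outside its range is refused whole. The fingers move at their own pace and stop on an object; FORCE is the grip in N (left out, the last holds). Time passes only in rows, so rows that repeat a pose let the fingers close. It gives the time, the measured TCP pose, the force, the opening and the grip force at its end, in the units of the state.
- env.get_obs(): the state, without advancing time (a new reading comes with each control period).
- env.get_image(name): name is "side" or "top"; returns a dict with "image" (400x640x3 uint8, blue, green, red), "vfov" (degrees; the focal length in pixels is half the picture's height over the tangent of half this angle, whatever the lens; pixels are square), "cx", "cy" (the principal point, pixels), "R" (3x3) and "t" (3): a world point X has camera coordinates R X + t. Camera axes: x right, y down, z forward; pixel columns grow to the right and rows downward; lengths in m; the calibration is good to about 2 mm. A picture is of the moment at which its call begins. There is no depth.
- env.sign_off(): hands the job in; it is judged then, once.
The state is a dict: "t": time; "joints": joint angles; "qd": joint speeds; "effort": joint torques, N m; "position": TCP position; "tool_rot": TCP orientation; "contact_force": force on the tool from outside, world axes, zero at the start; "ft_torque": the same for the moment, N m; "gripper_width": opening from 0.0 (shut) to 1.0 (fully open); "grasp_force": force on a finger pad.
Only numpy, scipy, OpenCV 4.12 (cv2) and the standard library are available. Lean on these libraries where they do the work, as an engineer would, in place of code of your own. Each camera call takes 0.05 s, during which the arm holds its last target. There are 200 camera calls.

## Working session

There is one attempt and no reset: what is moved stays moved. The work goes in short steps, Python scripts to look and compute and a shell command to move; the robot and the scene stay as the last step left them, time stands still between calls to the robot, and variables do not carry over. Pictures are saved under pics/ and viewed, at most 10 in all, crops included, and the job is handed in when it is done.

```bash
mkdir -p pics
python3 - <<'E'
from workcell import env
import cv2,json
o=env.get_obs();print(o)
for n in("top","side"):
    d=env.get_image(n);cv2.imwrite(f"pics/{n}0.png",d["image"]);print(n,d["vfov"],d["cx"],d["cy"],d["R"],d["t"])
E
```

```text
{'t': 0.0, 'joints': array([ 1.13739062,  0.43521674,  0.02499701,  1.57402704, -0.01157493,
        1.13399717, -0.075094  ]), 'qd': array([ 0.00097053,  0.00210321, -0.00104183,  0.0022566 , -0.00043158,
        0.00204969,  0.00123201]), 'effort': array([ 5.99694667e-04, -6.70465279e+01,  1.02547813e+00, -3.16210663e+01,
        1.56036112e-02,  1.24855275e-02, -2.12012748e-05]), 'position': array([ 0.20278046, -0.59069749,  0.23055722]), 'tool_rot': array([-7.22977420e-04,  9.86357939e-01,  1.64613032e-01, -2.06752838e-04]), 'contact_force': array([-0.37170628, -0.37203473,  0.85370835]), 'ft_torque': array([-0.02812609, -0.01872665, -0.0313451 ]), 'grasp_force': 0.0, 'gripper_width': 1.0007755388062123}
top 50.47575690569403 316.972379051288 206.02248280855255 [[-0.01607992 -0.99981331 -0.01071362]
 [-0.99823093  0.01666604 -0.05707237]
 [ 0.05724027  0.00977695 -0.99831256]] [0.00671329 0.57951279 0.84118394]
side 46.49225330579805 314.82133146970045 202.94765648350142 [[-0.98497212 -0.17106335 -0.02381718]
 [-0.07221429  0.53316572 -0.84292314]
 [ 0.15689176 -0.82853585 -0.53750658]] [0.59586496 0.13315731 1.08875589]
```

View pics/top0.png

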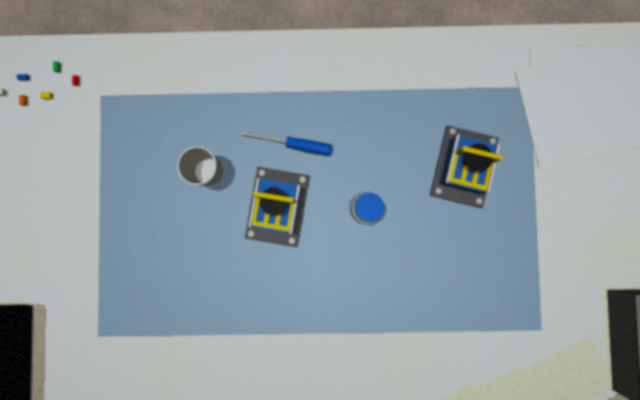

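View pics/side0.png

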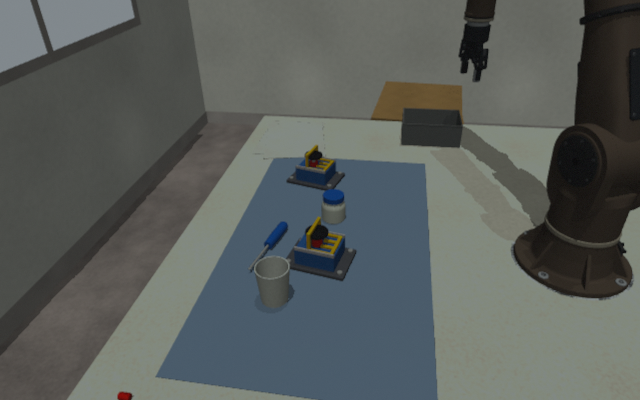

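Two units are in view. A is at top (275,205), side (320,250); B is at top (468,167), side (316,170). In the top view, columns grow towards -y, so A is farthest to the robot's left. It also has the cup, tub and driver around it. I'll confirm it in an enlarged crop.

Run:
```python
import cv2,numpy as np
a=cv2.imread("pics/top0.png")[155:255,225:330];b=cv2.imread("pics/side0.png")[210:285,280:365]
a=cv2.resize(a,(420,400),interpolation=cv2.INTER_CUBIC);b=cv2.resize(b,(340,300),interpolation=cv2.INTER_CUBIC)
c=np.zeros((400,760,3),np.uint8);c[:,:420]=a;c[:300,420:]=b
cv2.imwrite("pics/crop.png",c)
```

```text
(no output)
```

View pics/crop.png

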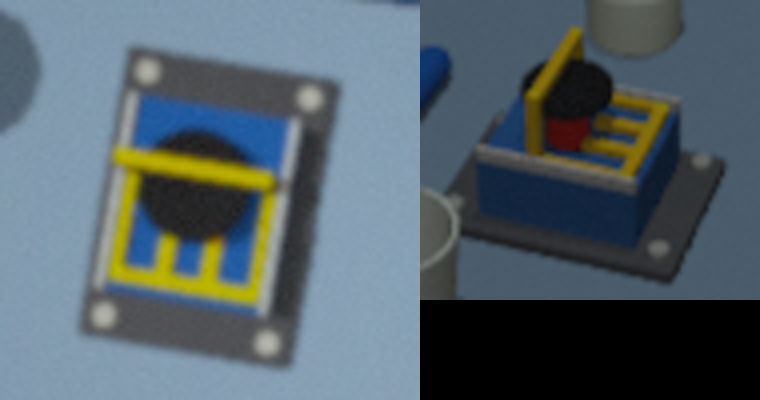

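The crop shows unit A. The cap centre is at about (193,185)/4 in the top crop, and the bail runs from (115,156) to (275,183). The bolts are at (148,71), (310,98), (104,315) and (267,344). The fork is open at the bottom of the crop, which is the robot's side, so unit +x points away from the robot.

```bash
cat > h.py <<'E'
import numpy as np
from workcell import env
def ray(d,uv,z):
    f=200/np.tan(np.radians(d["vfov"]/2));R=np.array(d["R"]);t=np.array(d["t"])
    c=-R.T@t;v=R.T@np.array([(uv[0]-d["cx"])/f,(uv[1]-d["cy"])/f,1]);return c+v*(z-c[2])/v[2]
def proj(d,X):
    f=200/np.tan(np.radians(d["vfov"]/2));p=np.array(d["R"])@X+d["t"];return f*p[:2]/p[2]+[d["cx"],d["cy"]]
E
python3 - <<'E'
from h import *
T=env.get_image("top");S=env.get_image("side")
k=lambda x,y:((x+.5)/4-.5+225,(y+.5)/4-.5+155)
P=lambda x,y,z:ray(T,k(x,y),z)
b=[P(*p,.012) for p in((148,71),(310,98),(104,315),(267,344))]
print("bolts c",np.mean(b,0)); 
ang=lambda v:np.degrees(np.arctan2(v[1],v[0]))
print("ang x",ang(b[0]-b[2]),ang(b[1]-b[3]),"ang y-90",ang(b[0]-b[1])-90,ang(b[2]-b[3])-90,[np.linalg.norm(q) for q in(b[0]-b[2],b[0]-b[1])])
c=[P(*p,.010) for p in((130,47),(340,82),(291,366),(80,332))]
print("plate c",np.mean(c,0),[np.linalg.norm(c[i]-c[i-1]) for i in range(4)],ang(c[0]-c[3]),ang(c[1]-c[2]))
cap=P(193,185,.0845);print("cap",cap,np.linalg.norm(P(137,185,.0845)-P(248,185,.0845)))
l,r=P(115,156,.098),P(275,183,.098);print("bail",(l+r)/2,np.linalg.norm(l-r),ang(l-r)-90)
kb=lambda x,y:((x+.5)/4-.5+280,(y+.5)/4-.5+210)
print("side cap",ray(S,kb(567-420,88),.0845))
for n,d,u in(("cup",T,(197,166)),("tub",T,(369,208)),):
    print(n,ray(d,u,.08))
print("driver",ray(T,(310,146),.015))
E
```

```text
bolts c [0.58072258 0.07972641 0.012     ]
ang x -10.684550545119738 -10.680513055084573 ang y-90 -10.497798340156223 -10.952404182066147 [np.float64(0.12629677802850972), np.float64(0.08404143874560506)]
plate c [0.58103288 0.07841623 0.01      ] [np.float64(0.14778087601508974), np.float64(0.10926237289288886), np.float64(0.14682968933813575), np.float64(0.10867075629775694)] -10.372989123018753 -10.604573329576821
cap [0.58663666 0.07861743 0.0845    ] 0.05180621730964852
bail [0.59278753 0.07612524 0.098     ] 0.07455700870041349 -10.553213526611188
side cap [0.58439104 0.08589523 0.0845    ]
cup [0.65536005 0.221849   0.08      ]
tub [ 0.57058426 -0.10057614  0.08      ]
driver [0.70264007 0.00949544 0.015     ]
```

```bash
cat >> h.py <<'E'
from scipy.spatial.transform import Rotation as Ro
A=np.radians(-10.6);UX=np.array([np.cos(A),np.sin(A),0]);UY=np.array([-np.sin(A),np.cos(A),0])
C=np.array([.5855,.079,0])
def go(ux,uy,z):
    o=env.get_obs();q=o["tool_rot"];R=Ro.from_quat([q[1],q[2],q[3],q[0]]).as_matrix()
    t=C+ux*UX+uy*UY+[0,0,z];s=R.T@(t-o["position"])*100
    d=R.T@UX;print("t",o["t"],"shift cm",s.round(2),"turn",(np.degrees(np.arctan2(d[1],d[0]))/6).round(2),"tilt",R[:,2].round(3),
     "unit pos mm",((o["position"]-C)@np.array([UX,UY,[0,0,1]]).T*1000).round(1),"F",o["contact_force"].round(2),"w",o["gripper_width"])
E
python3 -c "from h import *;go(-.012,0,.16)"
```

```text
t 0.2 shift cm [ 56.9  -51.52   7.13] turn 4.92 tilt [-0.     0.001 -1.   ] unit pos mm [-252.9 -728.8  230.8] F [-0.64  0.02 -0.34] w 1.0001282545559835
```

```bash
python3 -m pendant '[[0,[5,-4.5,0],0.2],[0,[11,-10,0],0.7],[0,[17,-15,0],1.4],[0,[23,-20.5,0],2],[0,[29,-26,0],2.6],[0,[34,-31,0],3.2],[0,[39,-35.5,0],3.8],[0,[45,-41,0],4.4],[0,[51,-46,0],4.9],[0,[56.9,-51.5,0],4.92],[0,[56.9,-51.5,0],4.92],[0,[56.9,-51.5,0],4.92],[0,[56.9,-51.5,0],4.92],[0,[56.9,-51.5,0],4.92],[0,[56.9,-51.5,0],4.92],[0,[56.9,-51.5,0],4.92],[0,[56.9,-51.5,0],4.92],[0,[56.9,-51.5,0],4.92],[0,[56.9,-51.5,0],4.92],[0,[56.9,-51.5,0],4.92]]' 20; python3 -c "from h import *;go(-.012,0,.13);print(env.get_obs()['joints'])"
```

```text
t: 1.87
position: [0.5749, 0.0866, 0.2309]
tool_rot: [-0.001, 0.996, -0.089, -0.0]
contact_force: [-0.7, -0.5, -0.3]
gripper_width: 0.002
grasp_force: 0.0
t 1.8667 shift cm [-0.02  0.58 10.08] turn 0.07 tilt [ 0.     0.003 -1.   ] unit pos mm [-11.8   5.5 230.9] F [-0.71 -0.48 -0.31] w 0.0020120928637379623
[-0.04098113  0.38331648 -0.27262473  1.66554593  0.10974064  1.10705063
 -2.09247129]
```

```bash
python3 -m pendant '[[0,[0,0.6,3],0.07],[0,[0,0.6,6],0.07],[0,[0,0.6,9],0.07],[0,[0,0.6,11.5],0.07],[0,[0,0.6,12.5],0.07],[0,[0,0.6,12.5],0.07],[0,[0,0.6,12.5],0.07]]'
python3 - <<'E'
from h import *
import cv2
go(-.012,0,.09)
T=env.get_image("top");S=env.get_image("side")
p=env.get_obs()["position"];print(proj(T,p),proj(S,p))
a=cv2.resize(T["image"][155:255,225:330],(420,400),interpolation=cv2.INTER_CUBIC)
b=cv2.resize(S["image"][185:285,280:365],(340,400),interpolation=cv2.INTER_CUBIC)
cv2.imwrite("pics/c2.png",np.hstack([a,b]))
E
```

```text
t: 2.45
position: [0.5729, 0.0744, 0.1068]
tool_rot: [0.0, 0.995, -0.096, -0.0]
contact_force: [0.0, -0.0, 0.6]
gripper_width: -0.002
grasp_force: 0.0
t 2.45 shift cm [-0.05 -0.68  1.68] turn -0.07 tilt [-0. -0. -1.] unit pos mm [-11.5  -6.8 106.8] F [ 0.02 -0.01  0.58] w -0.0015164618179842534
[273.5159586  206.93230017] [321.48000039 220.79123782]
```

View pics/c2.png

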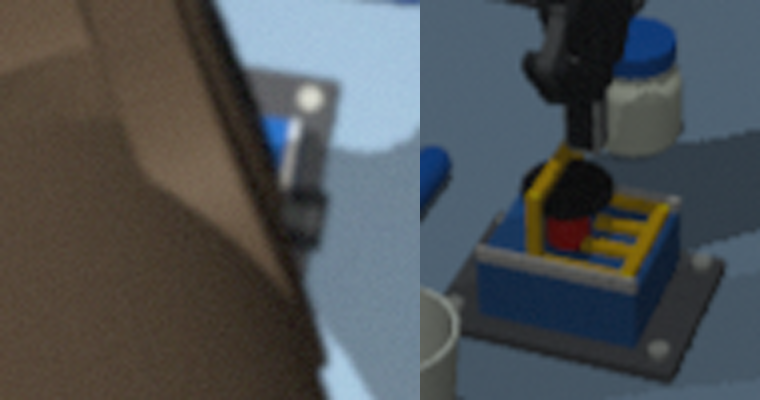

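The tip is seen at side pixel (322,222), where the TCP projects, on the bail's near side and above it. Next I centre it sideways and lower it to just above the cap.

```bash
python3 -m pendant '[[0,[-0.2,-0.65,0],-0.07],[0,[-0.2,-0.65,0],-0.07],[0,[-0.2,-0.65,0.5],-0.07],[0,[-0.2,-0.65,1],-0.07],[0,[-0.2,-0.65,1.5],-0.07],[0,[-0.2,-0.65,1.9],-0.07],[0,[-0.2,-0.65,1.9],-0.07],[0,[-0.2,-0.65,1.9],-0.07]]'; python3 -c "from h import *;go(-.0135,0,.08)"
```

```text
t: 3.22
position: [0.5718, 0.0815, 0.0868]
tool_rot: [0.0, 0.996, -0.092, -0.0]
contact_force: [0.7, -0.0, 0.6]
gripper_width: -0.0
grasp_force: 0.0
t 3.2167 shift cm [ 0.05 -0.01  0.68] turn 0.0 tilt [-0.001 -0.    -1.   ] unit pos mm [-14.   -0.1  86.8] F [ 0.67 -0.    0.61] w -0.0003410055477905833
```

```bash
python3 -m pendant '[[0,[0,0,0.2],0],[0,[0,0,0.4],0],[0,[0,0,0.6],0],[0,[0,0,0.7],0],[0,[0,0,0.7],0],[0,[0,0,0.7],0]]'; python3 -m pendant '[[0,[0,0,0.05],0],[0,[0,0,0.1],0],[0,[0,0,0.1],0],[0,[0,0,0.1],0]]';python3 -c "from h import *;go(-.0135,0,.08)"
```

```text
t: 3.72
position: [0.5724, 0.0816, 0.0808]
tool_rot: [-0.0, 0.996, -0.092, 0.0]
contact_force: [-0.7, -0.6, 7.2]
gripper_width: 0.0
grasp_force: 3.2
t: 4.05
position: [0.5724, 0.0817, 0.0799]
tool_rot: [-0.0, 0.996, -0.092, 0.0]
contact_force: [-1.8, 0.5, 6.5]
gripper_width: 0.003
grasp_force: 3.3
t 4.05 shift cm [-0.02  0.02 -0.01] turn 0.0 tilt [ 0.001  0.    -1.   ] unit pos mm [-13.3   0.2  79.9] F [-1.8   0.53  6.51] w 0.0033194502393308453
```

```bash
cat > ok.py <<'E'
from h import *
import sys
o=env.get_obs();f=o["contact_force"];print("z",(o["position"][2]*1000).round(2),"F",f.round(1));sys.exit(f[2]>13)
E
p(){ python3 ok.py; }
p && python3 -m pendant '[[0,[0,0,0.02],0],[0,[0,0,0.05],0],[0,[0,0,0.05],0]]' >/dev/null && p && python3 -m pendant '[[0,[0,0,0.02],0],[0,[0,0,0.05],0],[0,[0,0,0.05],0]]' >/dev/null && p && python3 -m pendant '[[0,[0,0,0.02],0],[0,[0,0,0.05],0],[0,[0,0,0.05],0]]' >/dev/null && p && python3 -m pendant '[[0,[0,0,0.02],0],[0,[0,0,0.05],0],[0,[0,0,0.05],0]]' >/dev/null && p && python3 -m pendant '[[0,[0,0,0.02],0],[0,[0,0,0.05],0],[0,[0,0,0.05],0]]' >/dev/null && p && python3 -m pendant '[[0,[0,0,0.02],0],[0,[0,0,0.05],0],[0,[0,0,0.05],0]]' >/dev/null && p && python3 -m pendant '[[0,[0,0,0.02],0],[0,[0,0,0.05],0],[0,[0,0,0.05],0]]' >/dev/null && p && python3 -m pendant '[[0,[0,0,0.02],0],[0,[0,0,0.05],0],[0,[0,0,0.05],0]]' >/dev/null && p
```

```text
z 79.92 F [-1.8  0.5  6.5]False
```

```bash
sed -i 's/sys.exit(f\[2\]>13)/sys.exit(int(f[2]>13))/' ok.py
p(){ python3 ok.py; }
p && python3 -m pendant '[[0,[0,0,0.02],0],[0,[0,0,0.05],0],[0,[0,0,0.05],0]]' >/dev/null && p && python3 -m pendant '[[0,[0,0,0.02],0],[0,[0,0,0.05],0],[0,[0,0,0.05],0]]' >/dev/null && p && python3 -m pendant '[[0,[0,0,0.02],0],[0,[0,0,0.05],0],[0,[0,0,0.05],0]]' >/dev/null && p && python3 -m pendant '[[0,[0,0,0.02],0],[0,[0,0,0.05],0],[0,[0,0,0.05],0]]' >/dev/null && p && python3 -m pendant '[[0,[0,0,0.02],0],[0,[0,0,0.05],0],[0,[0,0,0.05],0]]' >/dev/null && p && python3 -m pendant '[[0,[0,0,0.02],0],[0,[0,0,0.05],0],[0,[0,0,0.05],0]]' >/dev/null && p && python3 -m pendant '[[0,[0,0,0.02],0],[0,[0,0,0.05],0],[0,[0,0,0.05],0]]' >/dev/null && p && python3 -m pendant '[[0,[0,0,0.02],0],[0,[0,0,0.05],0],[0,[0,0,0.05],0]]' >/dev/null && p
```

```text
z 79.92 F [-1.8  0.5  6.5]
z 79.4 F [-2.3 -0.6  7.7]
z 78.92 F [-2.  -0.1  7.3]
z 78.43 F [-1.  -0.5  7.5]
z 77.94 F [-2.   0.1  7.3]
z 77.47 F [-2.3  0.5  7.8]
z 76.96 F [-1.6 -0.3  8.3]
z 76.47 F [-2.6 -1.   7.4]
z 75.98 F [-2.1  0.3  8. ]
```

```bash
p(){ python3 ok.py; }
p && python3 -m pendant '[[0,[0,0,0.02],0],[0,[0,0,0.05],0],[0,[0,0,0.05],0]]' >/dev/null && p && python3 -m pendant '[[0,[0,0,0.02],0],[0,[0,0,0.05],0],[0,[0,0,0.05],0]]' >/dev/null && p && python3 -m pendant '[[0,[0,0,0.02],0],[0,[0,0,0.05],0],[0,[0,0,0.05],0]]' >/dev/null && p && python3 -m pendant '[[0,[0,0,0.02],0],[0,[0,0,0.05],0],[0,[0,0,0.05],0]]' >/dev/null && p && python3 -m pendant '[[0,[0,0,0.02],0],[0,[0,0,0.05],0],[0,[0,0,0.05],0]]' >/dev/null && p && python3 -m pendant '[[0,[0,0,0.02],0],[0,[0,0,0.05],0],[0,[0,0,0.05],0]]' >/dev/null && p && python3 -m pendant '[[0,[0,0,0.02],0],[0,[0,0,0.05],0],[0,[0,0,0.05],0]]' >/dev/null && p && python3 -m pendant '[[0,[0,0,0.02],0],[0,[0,0,0.05],0],[0,[0,0,0.05],0]]' >/dev/null && p && python3 -m pendant '[[0,[0,0,0.02],0],[0,[0,0,0.05],0],[0,[0,0,0.05],0]]' >/dev/null && p && python3 -m pendant '[[0,[0,0,0.02],0],[0,[0,0,0.05],0],[0,[0,0,0.05],0]]' >/dev/null && p && python3 -m pendant '[[0,[0,0,0.02],0],[0,[0,0,0.05],0],[0,[0,0,0.05],0]]' >/dev/null && p && python3 -m pendant '[[0,[0,0,0.02],0],[0,[0,0,0.05],0],[0,[0,0,0.05],0]]' >/dev/null && p;  python3 -c "from h import *;go(-.0135,0,.08)"
```

```text
z 75.98 F [-2.1  0.3  8. ]
z 75.51 F [-1.3 -0.7  9.5]
z 75.04 F [-3.1 -0.3  8.3]
z 74.53 F [-2.8 -1.2  9. ]
z 74.04 F [-2.2 -0.   8.3]
z 73.57 F [-2.1 -1.3  8.9]
z 73.07 F [-2.5 -0.   8.8]
z 72.55 F [-2.8 -0.3  8.7]
z 72.1 F [-2.8 -1.7  9.2]
z 71.61 F [-2.1 -1.3  9. ]
z 71.11 F [-2.4 -1.5  9.8]
z 70.63 F [-2.1 -0.9  9.2]
z 70.12 F [-2.1  0.5  9.6]
t 9.05 shift cm [-0.02  0.02 -0.99] turn 0.0 tilt [ 0.001 -0.    -1.   ] unit pos mm [-13.3   0.2  70.1] F [-2.06  0.49  9.62] w -0.00046787067205709173
```

Depth is about 14.4 mm, still on the spring.

```bash
p(){ python3 ok.py; }
p && python3 -m pendant '[[0,[0,0,0.02],0],[0,[0,0,0.05],0],[0,[0,0,0.05],0]]' >/dev/null && p && python3 -m pendant '[[0,[0,0,0.02],0],[0,[0,0,0.05],0],[0,[0,0,0.05],0]]' >/dev/null && p && python3 -m pendant '[[0,[0,0,0.02],0],[0,[0,0,0.05],0],[0,[0,0,0.05],0]]' >/dev/null && p && python3 -m pendant '[[0,[0,0,0.02],0],[0,[0,0,0.05],0],[0,[0,0,0.05],0]]' >/dev/null && p && python3 -m pendant '[[0,[0,0,0.02],0],[0,[0,0,0.05],0],[0,[0,0,0.05],0]]' >/dev/null && p && python3 -m pendant '[[0,[0,0,0.02],0],[0,[0,0,0.05],0],[0,[0,0,0.05],0]]' >/dev/null && p && python3 -m pendant '[[0,[0,0,0.02],0],[0,[0,0,0.05],0],[0,[0,0,0.05],0]]' >/dev/null && p && python3 -m pendant '[[0,[0,0,0.02],0],[0,[0,0,0.05],0],[0,[0,0,0.05],0]]' >/dev/null && p && python3 -m pendant '[[0,[0,0,0.02],0],[0,[0,0,0.05],0],[0,[0,0,0.05],0]]' >/dev/null && p && python3 -m pendant '[[0,[0,0,0.02],0],[0,[0,0,0.05],0],[0,[0,0,0.05],0]]' >/dev/null && p ;  python3 -c "from h import *;go(-.0135,0,.08)"
```

```text
z 70.12 F [-2.1  0.5  9.6]
z 69.63 F [-3.2 -0.7  8.8]
z 69.17 F [-2.5 -0.6 11.2]
z 68.69 F [-3.6 -0.2 10.7]
z 68.49 F [-4.  -1.5 13.4]
t 10.05 shift cm [-0.02  0.02 -1.15] turn 0.0 tilt [ 0.001 -0.    -1.   ] unit pos mm [-13.3   0.2  68.5] F [-4.02 -1.51 13.42] w 0.0008631210466593349
```

It bottomed at z ≈ 68.5, a stroke of about 16 mm. I'll press a little further to firm it up, then start the slide.

```bash
cat > ok2.py <<'E'
from h import *
import sys
o=env.get_obs();f=o["contact_force"];q=(o["position"]-C)@np.array([UX,UY,[0,0,1]]).T*1000
print(o["t"],"unit",q.round(2),"F along x",(f@UX).round(1),"y",(f@UY).round(1),"z",f[2].round(1));sys.exit(int(f[2]>22 or f[2]<10 or -f@UX>13))
E
p(){ python3 ok2.py; }
python3 -m pendant '[[0,[0,0,0.03],0],[0,[0,0,0.03],0],[0,[0,0,0.03],0]]' >/dev/null; p && python3 -m pendant '[[0,[0.1,0,0],0],[0,[0.2,0,0],0],[0,[0.2,0,0],0]]' >/dev/null && p &&  python3 -m pendant '[[0,[0.1,0,0],0],[0,[0.2,0,0],0],[0,[0.2,0,0],0]]' >/dev/null && p
```

```text
10.3 unit [-13.3    0.23  68.35] F along x -5.1 y -1.5 z 14.9
10.55 unit [-12.04   0.39  68.26] F along x -6.7 y -1.6 z 16.3
10.8 unit [-9.99  0.58 68.28] F along x -6.3 y -0.5 z 15.9
```

```bash
p(){ python3 ok2.py; }
python3 -m pendant '[[0,[0.1,0,0],0],[0,[0.2,0,0],0],[0,[0.2,0,0],0]]' >/dev/null; p && python3 -m pendant '[[0,[0.1,0,0],0],[0,[0.2,0,0],0],[0,[0.2,0,0],0]]' >/dev/null && p &&  python3 -m pendant '[[0,[0.1,0,0],0],[0,[0.2,0,0],0],[0,[0.2,0,0],0]]' >/dev/null && p &&  python3 -m pendant '[[0,[0.1,0,0],0],[0,[0.2,0,0],0],[0,[0.2,0,0],0]]' >/dev/null && p
```

```text
11.05 unit [-8.31  0.73 68.27] F along x -6.9 y -0.5 z 15.8
11.3 unit [-6.7   0.7  68.23] F along x -8.6 y -1.1 z 17.6
11.55 unit [-4.72  0.77 68.23] F along x -8.8 y -0.9 z 18.5
11.8 unit [-2.72  0.72 68.23] F along x -8.6 y -1.0 z 18.8
```

```bash
p(){ python3 ok2.py; }
python3 -m pendant '[[0,[0.1,0,-0.02],0],[0,[0.2,0,-0.02],0],[0,[0.2,0,-0.02],0]]' >/dev/null; p && python3 -m pendant '[[0,[0.1,0,0],0],[0,[0.2,0,0],0],[0,[0.2,0,0],0]]' >/dev/null && p &&  python3 -m pendant '[[0,[0.1,0,0],0],[0,[0.2,0,0],0],[0,[0.2,0,0],0]]' >/dev/null && p &&  python3 -m pendant '[[0,[0.1,0,0],0],[0,[0.2,0,0],0],[0,[0.2,0,0],0]]' >/dev/null && p
```

```text
12.05 unit [-0.82  0.73 68.3 ] F along x -8.7 y 0.1 z 15.6
12.3 unit [ 1.16  0.77 68.28] F along x -9.1 y -0.7 z 16.5
12.55 unit [ 3.17  0.74 68.29] F along x -8.4 y -0.4 z 15.6
12.8 unit [ 5.16  0.74 68.29] F along x -8.9 y -1.4 z 15.3
```

```bash
p(){ python3 ok2.py; }
python3 -m pendant '[[0,[0.05,0,0],0],[0,[0.1,0,0],0],[0,[0.1,0,0],0]]' >/dev/null; p && python3 -m pendant '[[0,[0.05,0,0],0],[0,[0.1,0,0],0],[0,[0.1,0,0],0]]' >/dev/null && p &&  python3 -m pendant '[[0,[0.05,0,0],0],[0,[0.1,0,0],0],[0,[0.1,0,0],0]]' >/dev/null && p &&  python3 -m pendant '[[0,[0.05,0,0],0],[0,[0.1,0,0],0],[0,[0.1,0,0],0]]' >/dev/null && p &&  python3 -m pendant '[[0,[0.05,0,0],0],[0,[0.1,0,0],0],[0,[0.1,0,0],0]]' >/dev/null && p &&  python3 -m pendant '[[0,[0.05,0,0],0],[0,[0.1,0,0],0],[0,[0.1,0,0],0]]' >/dev/null && p
```

```text
13.05 unit [ 6.1   0.73 68.28] F along x -9.1 y -0.9 z 16.2
13.3 unit [ 7.06  0.74 68.27] F along x -8.9 y -1.1 z 16.3
13.55 unit [ 8.07  0.72 68.28] F along x -9.5 y -1.0 z 15.5
13.8 unit [ 8.28  0.71 68.25] F along x -11.6 y -1.0 z 18.2
14.05 unit [ 8.38  0.72 68.26] F along x -16.3 y -1.0 z 23.1
```

The end stop was felt at +8.3, about 16.5 mm of keeper push plus its starting slack. I'll back off the bail first, then lift.

```bash
python3 -m pendant '[[0,[-0.15,0,-0.02],0],[0,[-0.3,0,-0.05],0],[0,[-0.5,0,-0.1],0],[0,[-0.6,0,-0.2],0],[0,[-0.6,0,-0.5],0],[0,[-0.6,0,-1],0],[0,[-0.6,0,-2],0],[0,[-0.6,0,-4],0],[0,[-0.6,0,-7],0],[0,[-0.6,0,-10],0],[0,[-3,0,-13],0],[0,[-7,0,-14],0],[0,[-11,0,-14],0],[0,[-15,0,-14],0],[0,[-18,0,-14],0],[0,[-18,0,-14],0],[0,[-18,0,-14],0]]'
python3 - <<'E'
from h import *
import cv2
T=env.get_image("top");S=env.get_image("side")
a=cv2.resize(T["image"][155:255,225:330],(420,400),interpolation=cv2.INTER_CUBIC)
b=cv2.resize(S["image"][185:285,280:365],(340,400),interpolation=cv2.INTER_CUBIC)
cv2.imwrite("pics/c3.png",np.hstack([a,b]))
E
```

```text
t: 15.47
position: [0.4186, 0.1103, 0.2082]
tool_rot: [0.0, 0.996, -0.091, 0.001]
contact_force: [1.1, -0.0, 0.4]
gripper_width: -0.004
grasp_force: 0.0
```

View pics/c3.png

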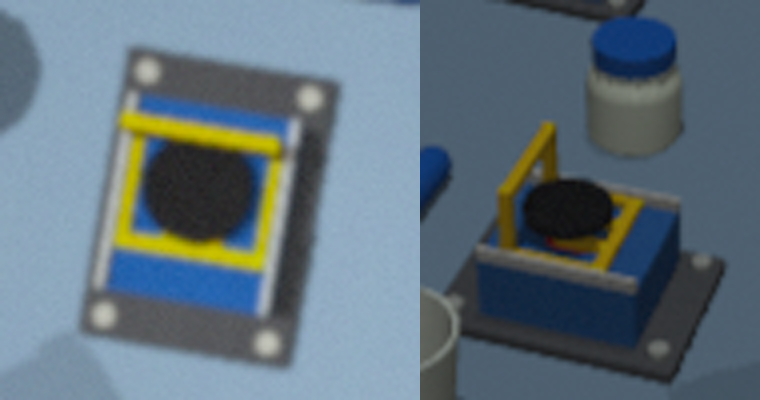

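The bail has moved from (195,169) to (200,133) in the top crop, fully across. The cap sits low over the fork, at about (568,208) in the side crop. The arm is clear, and the tub and cup are where they were.

```bash
python3 -c "
from workcell import env
print(env.sign_off())"
```

```text
the job is handed in; nothing more can be done
None
```

The job is handed in: I pressed the left-hand unit's plunger about 16 mm to its stop and slid the keeper across to its end stop. The plunger was still locked down after I let go, with the arm clear of the unit; the sign-off returned no verdict.

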